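# Find the deeper blind bore with a depth gauge

### The job

Two blind bores in the steel die block clamped in the vise look alike; find out which is deeper. Take the depth gauge from its wooden parking block, probe both bores with its rod right to the bottom, slowly and gently, and leave the gauge standing free in the deeper bore, rod bottomed and crossbar flat on the block's face, so that it shows the depth. Leave the other things on the bench where they are.

Things in the scene. Friction and masses are not known exactly. Their poses are not given: they have to be found in the camera images.
- die: steel die block, 70 (x) x 180 (y) x 95 mm high, held at x = +-35 mm by a blue vise (jaws 130 mm wide, 70 mm high; the vise reaches from x = -115 to +120 mm). All fixed. Origin: centre of the block's underside, on the bench; z up. Two vertical blind bores of 20 mm diameter, with 1.5 mm chamfers, open in its level top face
- bore_left (a point): centre of the mouth, on the top face, of the bore at the die block's y = +45 mm. Its depth, 36 to 70 mm, changes from run to run and is given nowhere; the two bores differ by 14 mm or more
- bore_right (a point): centre of the mouth, on the top face, of the bore at the die block's y = -45 mm. Its depth, 36 to 70 mm, changes from run to run and is given nowhere; the two bores differ by 14 mm or more
- park: wooden parking block, 80 x 80 x 60 mm high on a 100 x 100 x 8 mm foot, fixed; origin at the centre of its underside, z up. The gauge hangs in its 20 mm through hole, its crossbar lying on the block's top
- gauge: loose depth gauge, upright at the start: steel rod of 16 mm diameter, 118 mm long, with a tapered tip, under a red grip of 26 x 26 x 48 mm (top at 166 mm). Origin: centre of the rod's tip; z up along the rod, x and y square to the grip's flats. About 0.4 kg with its brass crossbar. Lower it slowly (about 15 mm/s): more than 60 N on the rod, by pushing or by impact, would spoil it
- rod_tip (a point): end of the gauge's rod (its origin)
- gauge_head (a point): centre of the red grip, 141 mm above the rod's tip
- bar_under (a point): centre of the underside of the brass crossbar (22 x 80 x 14 mm high, its length along the gauge's y), on the rod's axis
- crossbar (a joint): how far the crossbar has slid up the rod, m: 0 at the start, with 25 mm of rod below the bar, to 0.072. About 5 N of sliding friction keeps the bar where it is left on the rod, so it keeps the greatest depth probed. With the bar resting on a face, the gauge's own weight does not sink the rod: it must be pushed down
- hammer: hammer lying behind the vise; a bystander, to be left alone; origin at the centre of its underside
- wrench: wrench lying in front of the parking block; a bystander, to be left alone; origin at the centre of its underside
- oil_can: green can, 60 mm across, 130 mm tall; a bystander, to be left alone; origin at the centre of its underside
- offcut: dark steel offcut, 140 x 40 x 25 mm; a bystander, to be left alone; origin at the centre of its underside
- collar: dark steel collar lying flat, 80 mm across, 22 mm high; a bystander, to be left alone; origin at the centre of its underside
- tin: open metal cup, 84 mm across, 100 mm tall; a bystander, to be left alone; origin at the centre of its underside
- chisel: yellow-handled screwdriver; a bystander, to be left alone; origin at the centre of its underside
Things that resemble listed ones, but are neither listed nor needed, are in the scene too. Leave any pink or purple look-alike of the gauge alone.

How it is judged (in metres and radians):
On the way, in this order (a step that is already met when the one before it is completed fails the run):
1. the rod has been lowered to the bottom of the shallower bore, before the gauge is finally set in the deeper one (distance between rod_tip and shallow_bottom_c0 below 0.0138 m and angle between gauge's own z axis and vertical below 0.1 rad), for 0.05 s.
2. the rod stands at the bottom of the deeper bore with the crossbar flat on the block's face (distance between rod_tip and deep_bottom_c0 below 0.0138 m and z of bar_under in the frame of die below 0.0975 m and angle between gauge's own z axis and vertical below 0.06 rad), for 0.2 s.
At the end, for the whole second after the job is handed in: the gauge stands, released and at rest, in the deeper bore: rod tip within 1.5 mm of its bottom, crossbar's underside within 2.5 mm of the block's top face, gauge within 3.4 degrees of upright (all of step 2 and linear speed of gauge below 0.01 m/s); the robot touches nothing.
It fails at once if the rod is pressed on the bottom of a bore with more than 60 N (contact force between gauge and deep_bottom_c0 above 60 N or contact force between gauge and shallow_bottom_c0 above 60 N).
It fails at once if a bystander (hammer, wrench, can, offcut, collar, cup or screwdriver) is moved by more than 30 mm (distance of any of hammer, wrench, oil_can, offcut, collar, tin, chisel from where it was at the start of the episode above 0.03 m).
It also fails if it takes over 72 s, if anything falls off the work surface, if the arm or the gripper's body presses on something with over 40 N, if the wrist force passes 120 N, or if a joint passes its speed limit or range.

### The arm

A 7-joint arm with a two-finger parallel gripper is mounted at the origin on the work surface. World frame = base frame: x ahead of the robot, y to its left, z up, the work surface at z = 0. Lengths are in mm, angles in rad, forces in N, time in s.
With the tool pointing down it reaches from about 400 to 875 mm from the base axis. Payload 4.4 kg.
Tool frame: the origin (TCP) lies midway between the tips of the shut fingers; the grasp point (between the pads) lies ctrl.tcp_to_grasp behind it (ctrl.tcp_to_grasp is the distance from the TCP to the grasp point, in mm); z points along the fingers, y is the line along which they close (so a half turn about z gives the same grasp; the last joint's range is limited). The gripper opens to 85 mm and grips with 20 to 120 N. Pads are 22 mm wide; open, the fingers measure 114 mm over their backs; the gripper's body (76 mm by 85 mm) begins 54 mm behind the grasp point. The pads swing forward as they close: fully open they stand 13 mm farther back than shut.
Start: joints at [-0.066, 0.628, 0.038, 1.517, -0.027, 0.996, -0.02], TCP at [650.014, 0.027, 231.313] pointing down, gripper open.
Joint ranges: [-3.06, 3.06], [-0.37, 2.12], [-1.25, 1.32], [0.18, 2.47], [-1.1, 4.24], [0.23, 1.98], [-2.94, 2.94]. Speed limits (rad/s): [2.57, 2.57, 3.14, 3.14, 3.14, 3.14, 3.14].

### API

Orientations are given as [roll, pitch, yaw] about the fixed x, y, z axes, in that order (R = Rz(yaw) Ry(pitch) Rx(roll)).
In Python, from cell import ctrl, get_image, get_calibration, workorder, boxes_of, place_of gives the robot as it stands.
- The arm moves only by the tool play_rows, never from a script. Its argument "series" is a list that holds one entry, the list of rows, each a list of 7 numbers: the shift along the world's x, y, z in cm, then the turn, a rotation vector about the world's x, y, z in degrees, then the closure, from 0 (fully open) to 1 (shut). A call has 1 to 20 rows; each row shifts and turns the commanded pose from where the row before left it; what a row does not reach is not made up. A row lasts 1/8 s, in which the tool goes at most 62.5 mm and 10.7 degrees, less where a joint would pass 70% of its speed; a pose out of reach is approached as far as the arm can. A call with a gripper value outside its range is refused whole. The fingers move at their own pace and stop on an object; the grip force is fixed at half the most. Time passes only in rows, so rows that do not move let the fingers close. It gives the time, the measured TCP pose, the force, the opening and the grip force at its end, in the units of the state.
- ctrl.read_state(): the state, without advancing time (a new reading comes with each control period).
- get_image(name): name is "scene" or "side" or "wrist"; returns (picture, depth): 480x640x3 uint8, red, green, blue; 480x640 float32, mm along the optical axis (not along the pixel's ray), 0 where there is no reading.
- get_calibration(name): a dict with "K" (3x3 intrinsics, pixels), "R" (3x3) and "t" (3): a world point X has camera coordinates R X + t; the wrist camera has in their place "mount" (4x4, takes a point from camera to tool coordinates, whose origin is the TCP and whose axes are the flange's). Camera axes: x right, y down, z forward; pixel columns grow to the right and rows downward; lengths in mm; the calibration is good to about 2 mm. A picture is of the moment at which its call begins: read the wrist's pose just before it. get_calibration takes no time and is no camera call.
- workorder.finish_job(): hands the job in; it is judged then, once.
Trained networks look in the newest picture that a camera, given by its name, has taken for a name from the list of things; names that differ only in an ending like _2 or _b are one class to them, and where a whole thing is asked for, a point or a joint stands for the part that bears it (a point fixed in the world has none). Each returns a list of dicts, best first, with "p" (0 to 1); they miss things now and then, are a little off and sometimes report something else, mostly with a low value. They report only what shows in the picture. A call takes as long as a camera call. They do not tell look-alikes from the thing itself.
- boxes_of(target, camera): "pixel" ([column, row] in pixels, amid what is visible of it).
- place_of(target, camera): "pixel" ([column, row] in pixels: a listed point, or the origin of a listed thing).
The state is a dict: "clock": time; "qpos": joint angles; "qd": joint speeds; "tau": joint torques, N m; "eef_pos": TCP position; "tool_rot": TCP orientation; "force": force on the tool from outside, world axes, zero at the start; "torque": the same for the moment, N m; "width": finger opening in mm; "gripper_force": force on a finger pad.
Only numpy, scipy, OpenCV 4.12 (cv2) and the standard library are available. Lean on these libraries where they do the work, as an engineer would, in place of code of your own. Each camera call takes 0.05 s, during which the arm holds its last target. There are 200 camera calls.

## Working session

There is one attempt and no reset: what is moved stays moved. The work goes in short steps, Python scripts to look and compute and a tool call to move; the robot and the scene stay as the last step left them, time stands still between calls to the robot, and variables do not carry over. Pictures are saved under pics/ and viewed, at most 10 in all, crops included, and the job is handed in when it is done.

Besides the shell and the picture viewer there is one more tool, called after "Emit:" by a JSON object that holds its "op" and its "data", one argument or row to a line. play_rows: Moves the arm, as the interface text tells. Its arguments: {"type":"object","properties":{"series":{"type":"array"}},"required":["series"]}

```bash
mkdir -p pics
cat > h.py <<'E'
import numpy as np, cv2
from cell import *
from scipy.spatial.transform import Rotation as Ro
def cam(n):
    s=ctrl.read_state(); im,d=get_image(n); c=get_calibration(n); K=np.array(c["K"])
    if n=="wrist":
        M=np.array(c["mount"]); T=np.eye(4); T[:3,:3]=Ro.from_euler('xyz',s["tool_rot"]).as_matrix(); T[:3,3]=s["eef_pos"]
        W=T@M
    else:
        R=np.array(c["R"]);W=np.eye(4);W[:3,:3]=R.T;W[:3,3]=-R.T@np.array(c["t"])
    return im,d,K,W
def cloud(d,K,W):
    v,u=np.indices(d.shape); P=np.stack([(u-K[0,2])/K[0,0]*d,(v-K[1,2])/K[1,1]*d,d],-1)
    P=P@W[:3,:3].T+W[:3,3]; P[d<=0]=np.nan; return P
def ray(px,K,W,z):
    r=W[:3,:3]@np.array([(px[0]-K[0,2])/K[0,0],(px[1]-K[1,2])/K[1,1],1]); return W[:3,3]+r*(z-W[2,3])/r[2]
def save(im,n): cv2.imwrite("pics/"+n,im[...,::-1])
E
python3 - <<'E'
from h import *
s=ctrl.read_state();print(s,ctrl.tcp_to_grasp)
ims=[]
for n in ["scene","side"]:
    im,d,K,W=cam(n);P=cloud(d,K,W);ims.append(im)
    np.savez(f"{n}.npz",im=im,d=d,K=K,W=W)
    for t in ["gauge","gauge_head","park","die","bore_left","bore_right","rod_tip"]:
        for r in place_of(t,n)[:3]:
            u,v=np.array(r["pixel"]).astype(int); print(n,t,r["pixel"],round(r["p"],2),P[min(v,479),min(u,639)].round())
for i,im in enumerate(ims): save(im,f"a{i}.png")
E
```

```text
{'clock': 0.0, 'qpos': array([-0.06581591,  0.62931468,  0.03845786,  1.51836186, -0.02700033,
        0.99629819, -0.01999034]), 'qd': array([-0.00126432, -0.00053051, -0.00119968, -0.00045921,  0.00042034,
       -0.00147389,  0.00035338]), 'tau': array([-1.11932164e-03, -5.63405585e+01,  1.22606792e+00, -1.93450052e+01,
        1.09587883e-02,  1.05136272e-02, -8.84369996e-06]), 'eef_pos': array([6.49381624e+02, 3.03947034e-02, 2.30411719e+02]), 'tool_rot': array([-3.13972928e+00,  3.19184270e-05,  1.57080901e+00]), 'force': array([-0.42284366, -0.41088119, -0.36618406]), 'torque': array([0.04416231, 0.03354564, 0.006057  ]), 'gripper_force': 0.0, 'width': 85.54267397557186} 18.700000000000003
scene gauge [385.8, 221.7] 0.69 [495. 210.  72.]
scene gauge [414.2, 194.7] 0.62 [382. 321.  37.]
scene gauge [396.5, 269.2] 0.58 [629. 218.  38.]
scene gauge_head [402.9, 241.6] 0.89 [618. 221. 150.]
scene gauge_head [423.1, 163.5] 0.87 [373. 329. 159.]
scene gauge_head [437.2, 206.8] 0.82 [525. 331. 160.]
scene park [380.0, 230.5] 0.86 [513. 194.  57.]
scene park [384.5, 221.4] 0.7 [492. 2
[... 269 characters left out ...]
.]
scene rod_tip [411.8, 196.1] 0.6 [354. 325.  -5.]
side gauge [249.0, 333.2] 0.93 [587. 238.  26.]
side gauge [256.6, 398.0] 0.73 [488. 356.  37.]
side gauge [303.8, 344.7] 0.71 [465. 235.  66.]
side gauge_head [247.9, 353.8] 0.88 [503. 348. 145.]
side gauge_head [240.8, 286.7] 0.8 [597. 236. 152.]
side gauge_head [307.4, 295.4] 0.79 [461. 226. 190.]
side park [304.4, 355.7] 0.66 [455. 249.  57.]
side die [365.3, 243.6] 0.6 [481. -63.  79.]
side bore_left [357.6, 223.3] 0.72 [ 523. -107.   88.]
side bore_right [364.6, 244.6] 0.31 [481. -58.  80.]
side rod_tip [248.9, 335.2] 0.93 [512. 329. 165.]
side rod_tip [327.4, 428.1] 0.93 [nan nan nan]
side rod_tip [256.8, 400.2] 0.6 [486. 360.  38.]
```

View pics/a0.png

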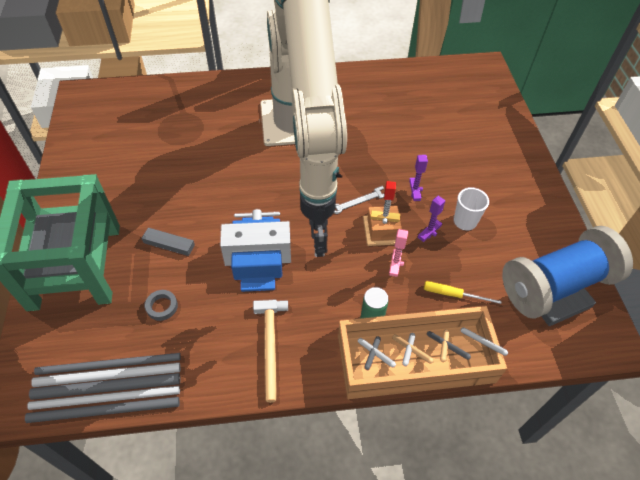

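View pics/a1.png

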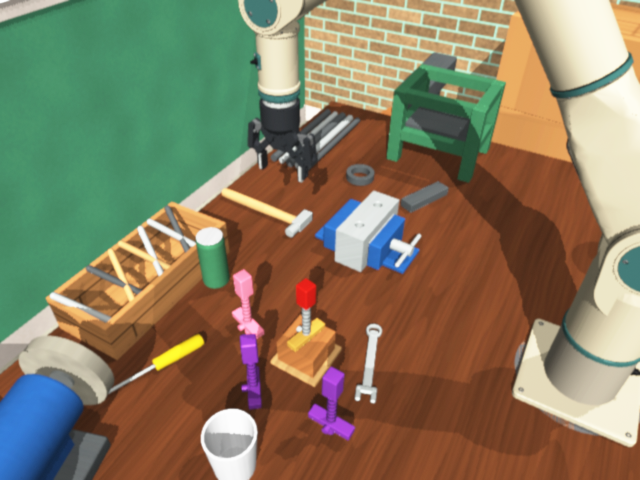

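The scene camera shows the red gauge at (390,188) on its block at (385,225), and the die with bores at (238,235) and (272,232). The purple and pink look-alikes stand apart from the gauge.

Run:
```python
from h import *
for n in ["scene","side"]:
    z=np.load(n+".npz");im,d,K,W=[z[k] for k in["im","d","K","W"]];P=cloud(d,K,W)
    h=cv2.cvtColor(im,cv2.COLOR_RGB2HSV)
    m=((h[...,0]<6)|(h[...,0]>174))&(h[...,1]>190)&(h[...,2]>110)&(np.abs(P[...,0]-480)<80)&(np.abs(P[...,1]-220)<80)&(P[...,2]>130)
    Q=P[m];print(n,len(Q),Q.min(0).round(),Q.max(0).round(),Q.mean(0).round(),np.median(Q,0).round())
    t=Q[Q[:,2]>Q[:,2].max()-8];print(' top',len(t),t.mean(0).round(1))
    m=(abs(P[...,0]-510)<150)&(abs(P[...,1]+145)<130)&(abs(P[...,2]-95)<6)
    Q=P[m];
    if len(Q)>30: print(' die',len(Q),Q.mean(0).round(1),cv2.minAreaRect(Q[:,:2].astype(np.float32)))
    m=(abs(P[...,0]-480)<90)&(abs(P[...,1]-220)<80)&(P[...,2]>52)&(P[...,2]<74)
    Q=P[m]; 
    if len(Q)>30: print(' park',len(Q),Q.mean(0).round(1),cv2.minAreaRect(Q[:,:2].astype(np.float32)))
    for b in {"scene":[(238.5,235.5),(272,233)],"side":[(357.6,223.5),(378,204)]}[n]: print(' bore',ray(b,K,W,95).round(1))
    if n=="scene":print(' head ray',ray((390,183),K,W,209).round())
```

```text
scene 171 [460. 198. 154.] [492. 228. 205.] [481. 212. 187.] [484. 212. 192.]
 top 62 [475.7 213.2 199.5]
 die 1431 [ 515.8 -143.8   93.7] ((514.6574096679688, -143.07969665527344), (179.90562438964844, 76.53459167480469), 86.9163589477539)
 park 610 [482.2 211.8  61.9] ((475.084228515625, 214.64427185058594), (82.90875244140625, 85.91952514648438), 85.78523254394531)
 bore [ 517.8 -186.5   95. ]
 bore [519.  -98.9  95. ]
 head ray [477. 211. 209.]
side 493 [455. 200. 150.] [486. 230. 201.] [468. 219. 183.] [466. 222. 186.]
 top 194 [470.5 215.9 197.7]
 die 1459 [ 511.1 -137.3   92.9] ((511.7274169921875, -143.98818969726562), (186.56405639648438, 71.88688659667969), 87.25560760498047)
 park 1430 [466.7 220.8  62. ] ((471.80792236328125, 214.5163116455078), (82.75817108154297, 82.36111450195312), 87.1060791015625)
 bore [517.6 -98.6  95. ]
 bore [ 507.8 -189.    95. ]
```

Emit:
{"op": "play_rows", "data": {
  "series": [
    [[-1.7,2.0,1.5,0,0,0,0],[-1.7,2.1,1.5,0,0,0,0],[-1.7,2.1,1.5,0,0,0,0],[-1.8,2.2,1.5,0,0,0,0],[-1.8,2.2,1.5,0,0,0,0],[-1.8,2.2,1.5,0,0,0,0],[-1.8,2.2,1.0,0,0,0,0],[-1.8,2.2,1.0,0,0,0,0],[-1.8,2.2,0,0,0,0,0],[-1.8,2.1,0,0,0,0,0],[0,0,0,0,0,0,0],[0,0,0,0,0,0,0]]
  ]
}}

```text
clock: 2.3
eef_pos: [473.7, 214.2, 341.5]
tool_rot: [3.141, 0.001, 1.57]
force: [-0.6, -0.5, -0.5]
width: 85.2
gripper_force: 0.0
```

Run:
```python
from h import *
im,d,K,W=cam("wrist");P=cloud(d,K,W);save(im,"w1.png");print(ctrl.read_state()["eef_pos"],ctrl.read_state()["tool_rot"],W.round(2).tolist())
h=cv2.cvtColor(im,cv2.COLOR_RGB2HSV)
m=((h[...,0]<6)|(h[...,0]>174))&(h[...,1]>190)&(h[...,2]>80)&(P[...,2]>130)
Q=P[m]
if len(Q):
    print(len(Q),Q.min(0).round(1),Q.max(0).round(1)); t=Q[Q[:,2]>np.percentile(Q[:,2],98)-4]; print(len(t),t.mean(0),cv2.minAreaRect(t[:,:2].astype(np.float32)))
m=(abs(P[...,2]-60)<6)&(abs(P[...,0]-473)<70)&(abs(P[...,1]-214)<70);Q=P[m];print(len(Q),np.median(Q,0),cv2.minAreaRect(Q[:,:2].astype(np.float32)))
```

```text
[473.85620931 213.8967617  341.36281115] [3.14092212e+00 6.18747563e-04 1.56908939e+00] [[1.0, -0.0, -0.0, 472.94], [-0.0, -0.95, -0.32, 297.79], [0.0, 0.32, -0.95, 484.37], [0.0, 0.0, 0.0, 1.0]]
718 [456.2 197.9 156.9] [485.  227.3 201.5]
301 [473.27153473 213.36232656 199.33099785] ((470.64556884765625, 212.66087341308594), (25.345815658569336, 25.53767204284668), 75.53296661376953)
4017 [457.72976892 219.42207796  60.34692463] ((470.64501953125, 212.02842712402344), (80.39844512939453, 79.9048080444336), 87.71060943603516)
```

View pics/w1.png

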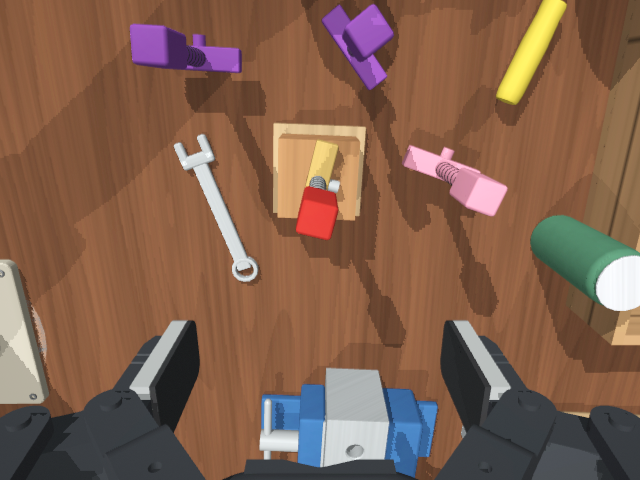

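The wrist view shows the red grip at (318,212), with the bar turned about 14° clockwise. I'll turn the tool to match and descend.

Emit:
{"op": "play_rows", "data": {
  "series": [
    [[-0.25,-0.1,-2,0,0,-7,0],[0,0,-3,0,0,-7.5,0],[0,0,-3,0,0,0,0],[0,0,-3,0,0,0,0],[0,0,-2.5,0,0,0,0],[0,0,-2,0,0,0,0],[0,0,-1.5,0,0,0,0],[0,0,-1.3,0,0,0,0],[0,0,0,0,0,0,0],[0,0,0,0,0,0,1],[0,0,0,0,0,0,1],[0,0,0,0,0,0,1],[0,0,0,0,0,0,1],[0,0,0,0,0,0,1],[0,0,0,0,0,0,1]]
  ]
}}

```text
clock: 4.22
eef_pos: [470.9, 214.2, 158.6]
tool_rot: [3.141, -0.001, 1.318]
force: [0.4, -0.3, 1.4]
width: 25.4
gripper_force: 62.1
```

Emit:
{"op": "play_rows", "data": {
  "series": [
    [[0,0,0.8,0,0,0,1],[0,0,1.5,0,0,0,1],[0,0,2,0,0,0,1],[0,0,2,0,0,0,1],[0,0,2,0,0,0,1],[0,0,2,0,0,0,1],[0,0,1.2,0,0,0,1],[0,-2,0,0,0,2,1],[0,-3,0,0,0,4,1],[0,-3.4,0,0,0,5.5,1],[0,-3.4,0,0,0,0,1],[0,-3.4,0,0,0,0,1],[0,-3.4,0,0,0,0,1],[0,-3.4,0,0,0,0,1],[0,-3.4,0,0,0,0,1],[0,-2,0,0,0,0,1],[0,0,0,0,0,0,1],[0,0,0,0,0,0,1]]
  ]
}}

```text
clock: 6.48
eef_pos: [470.3, -58.9, 273.3]
tool_rot: [-3.141, -0.001, 1.519]
force: [-0.4, -0.0, -3.7]
width: 25.5
gripper_force: 61.4
```

Run:
```python
from h import *
im,d,K,W=cam("wrist");P=cloud(d,K,W);save(im,"w2.png");s=ctrl.read_state();print(s["eef_pos"],s["tool_rot"],s["force"],s["width"])
np.savez("w2.npz",im=im,d=d,K=K,W=W)
for t in ["bore_left","bore_right","rod_tip","gauge_head"]:
    for r in place_of(t,"wrist")[:3]: print(t,r["pixel"],round(r["p"],2),ray(r["pixel"],K,W,95).round(1))
m=(abs(P[...,2]-95)<6)&(abs(P[...,0]-514)<70)&(P[...,1]<0);Q=P[m];print(len(Q),np.median(Q,0),cv2.minAreaRect(Q[:,:2].astype(np.float32)))
```

```text
[470.37942663 -58.65196702 273.29611157] [-3.14114856e+00 -8.52001535e-04  1.52005542e+00] [ 0.00524011 -0.12220691 -4.13174864] 25.346105184449247
gauge_head [320.1, 355.2] 0.7 [ 462.6 -195.    95. ]
8912 [ 522.26290757 -106.46782907   95.26150764] ((514.6409912109375, -129.86611938476562), (148.9613494873047, 65.4124984741211), 86.87362670898438)
```

View pics/w2.png

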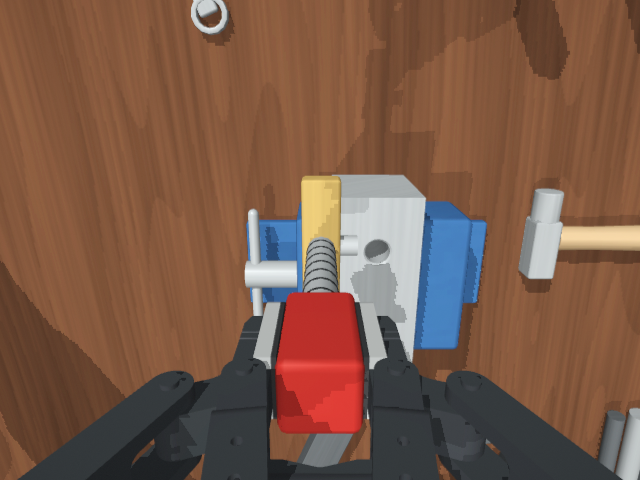

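The left bore mouth is at about (376,251) and the bar's near end at (321,178). The gauge hangs straight in the grip, so I'll measure both.

Run:
```python
from h import *
z=np.load("w2.npz");im,d,K,W=[z[k] for k in["im","d","K","W"]];P=cloud(d,K,W)
h=cv2.cvtColor(im,cv2.COLOR_RGB2HSV)
m=(h[...,0]>17)&(h[...,0]<30)&(h[...,1]>90)&(P[...,2]>110)
m[:,:290]=0;m[:,360:]=0
Q=P[m];print(len(Q),np.percentile(Q,[1,50,99],axis=0).round(1));zt=np.percentile(Q[:,2],80)
t=Q[abs(Q[:,2]-zt)<4];r=cv2.minAreaRect(t[:,:2].astype(np.float32));print(zt,r,cv2.boxPoints(r).round(1))
# red top
m=((h[...,0]<6)|(h[...,0]>174))&(h[...,1]>150);Q=P[m];t=Q[Q[:,2]>np.percentile(Q[:,2],95)-4];print("red",t.mean(0),cv2.minAreaRect(t[:,:2].astype(np.float32)))
# bore: non-bright region
c=im[225:280,345:410];g=cv2.cvtColor(c,cv2.COLOR_RGB2GRAY);Pc=P[225:280,345:410]
m=((Pc[...,2]<92)&(np.hypot(Pc[...,0]-518,Pc[...,1]+99)<25)).astype(np.uint8)
n,l,st,ce=cv2.connectedComponentsWithStats(m);print(st[1:],ce[1:]+[345,225])
for k in range(1,n):
    if st[k,4]>100:print(ray(ce[k]+[345,225],K,W,95), [ray((st[k,0]+345+a*st[k,2]-.5,st[k,1]+225+b*st[k,3]-.5),K,W,95).round(1) for a,b in((0,.5),(1,.5),(.5,0),(.5,1))])
cv2.imwrite("pics/c.png",cv2.resize(c[...,::-1],None,fx=9,fy=9,interpolation=0))
```

```text
2769 [[459.2 -76.2 178.8]
 [471.2 -38.2 188.9]
 [481.8 -20.6 191. ]]
189.5452838983771 ((470.26263427734375, -53.34908676147461), (65.69290924072266, 21.61003875732422), 87.1746826171875) [[457.9 -85.6]
 [479.4 -86.7]
 [482.7 -21.1]
 [461.1 -20. ]]
red [nan nan nan] ((0.0, 0.0), (0.0, 0.0), 0.0)
[[ 20  15  25  23 424]] [[376.68632075 251.05896226]]
[513.07399218 -99.76412644  95.        ] [array([503.3, -99.2,  95. ]), array([ 523.4, -100.2,   95. ]), array([513.4, -89.9,  95. ]), array([ 513.2, -109.7,   95. ])]<stdin>:9: RuntimeWarning: Mean of empty slice.
  ret = um.true_divide(
```

View pics/c.png

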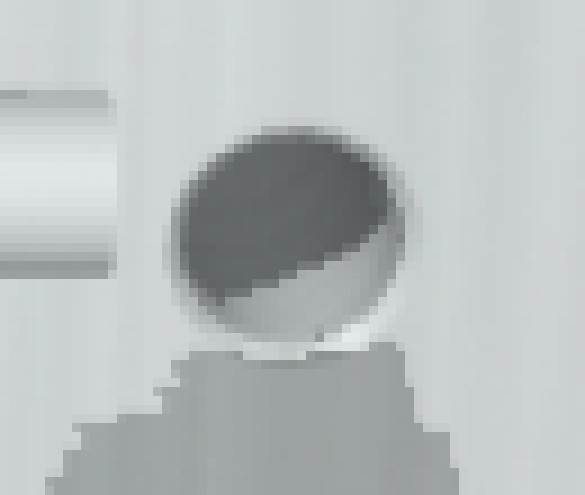

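Emit:
{"op": "play_rows", "data": {
  "series": [
    [[1,-1,0,0,0,0,1],[1.3,-1.2,0,0,0,0,1],[1.3,-1.2,0,0,0,0,1],[0.75,-0.55,-0.5,0,0,0,1],[0,0,-1.2,0,0,0,1],[0,0,-1.2,0,0,0,1],[0,0,-0.8,0,0,0,1],[0,0,0,0,0,0,1],[0,0,0,0,0,0,1]]
  ]
}}

```text
clock: 7.85
eef_pos: [514.2, -99.4, 236.6]
tool_rot: [3.141, -0.0, 1.519]
force: [-0.7, 0.1, -3.6]
width: 25.6
gripper_force: 61.4
```

Run:
```python
from h import *
s=ctrl.read_state();print(s["eef_pos"],s["tool_rot"],s["force"])
o=[]
for n,(u,v) in {"scene":(272,233),"side":(358,223)}.items():
    im,d,K,W=cam(n);np.savez(n+"2.npz",im=im,d=d,K=K,W=W)
    print(n,[(r["pixel"],round(r["p"],2)) for r in place_of("bore_left",n)[:2]+place_of("rod_tip",n)[:4]])
    o.append(cv2.resize(im[v-50:v+40,u-30:u+30],None,fx=6,fy=6,interpolation=cv2.INTER_CUBIC))
save(np.hstack(o),"b.png")
```

```text
[514.21739434 -99.3773453  236.59261504] [ 3.14095976e+00 -1.89620269e-05  1.51859909e+00] [-0.66664987  0.14179439 -3.63274138]
scene [([423.3, 240.6], 0.79), ([272.0, 228.4], 0.75), ([412.2, 196.8], 0.71), ([359.9, 201.1], 0.25)]
side [([360.0, 221.8], 0.94), ([329.1, 430.4], 0.96), ([255.2, 397.4], 0.83), ([361.6, 215.0], 0.7), ([249.1, 333.9], 0.56)]
```

View pics/b.png

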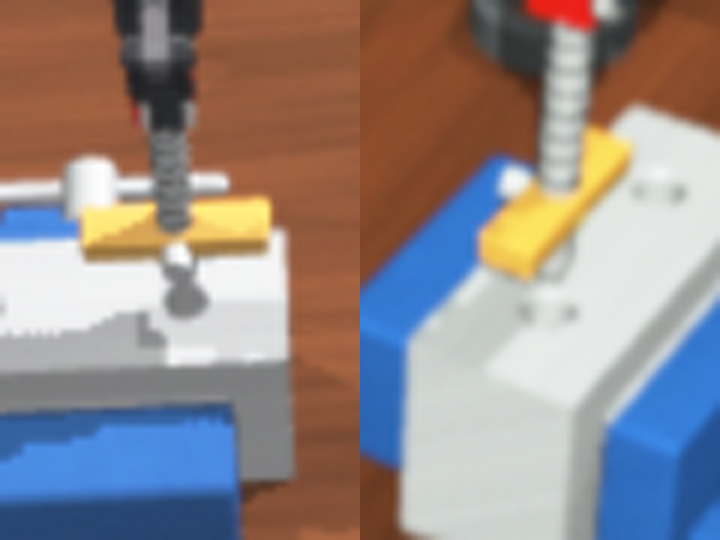

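Run:
```python
from h import *
A=[];B=[]
for n,b in {"scene":(272.6,232.6),"side":(359.5,225.0)}.items():
    z=np.load(n+"2.npz");im,d,K,W=[z[k] for k in["im","d","K","W"]];P=cloud(d,K,W)
    m=(np.hypot(P[...,0]-514,P[...,1]+100)<25)&(P[...,2]>158)&(P[...,2]<205)
    h=cv2.cvtColor(im,cv2.COLOR_RGB2HSV);m&=h[...,1]<90
    L=[]
    for v in range(480):
        u=np.flatnonzero(m[v])
        if 4<=len(u)<=10: L.append((v,u.mean(),len(u)))
    L=np.array(L);f=np.polyfit(L[:,0],L[:,1],1);print(n,L.round(1).tolist(),f)
    off=b[0]-np.polyval(f,b[1])
    def pr(X): c=W[:3,:3].T@(np.array(X)-W[:3,3]);q=K@(c/c[2]);return q[:2]
    X=np.array([513.7,-100,95.]);p0=pr(X);g=[]
    for e in([1,0,0],[0,1,0]):
        q=pr(X+e)-p0; g.append(q[0]-f[0]*q[1])
    vz=pr(X+[0,0,50])-p0;print(" proj bore",p0,"axis slope model",vz[0]/vz[1],"off",off,"grad",g)
    # back-bore light dark pixel check using local dark min
    A.append(g);B.append(off)
print("shift xy",np.linalg.solve(A,B))
```

```text
scene [[209.0, 270.0, 7.0], [210.0, 270.0, 7.0], [211.0, 270.0, 7.0], [212.0, 270.0, 7.0], [213.0, 270.0, 7.0], [214.0, 270.5, 6.0], [215.0, 270.5, 6.0], [216.0, 270.5, 6.0], [217.0, 270.5, 6.0], [218.0, 270.5, 6.0], [219.0, 270.5, 6.0], [220.0, 270.5, 4.0]] [6.11888112e-02 2.57166667e+02]
 proj bore [271.42532876 231.40579758] axis slope model 0.0898237156706506 off 1.2008158508159568 grad [np.float64(0.007509258589370106), np.float64(0.38147308387853807)]
side [[186.0, 362.0, 7.0], [187.0, 362.0, 7.0], [188.0, 362.0, 7.0], [189.0, 362.0, 7.0], [190.0, 361.5, 8.0], [191.0, 361.5, 8.0], [192.0, 361.5, 8.0], [193.0, 361.5, 8.0], [194.0, 361.0, 7.0], [195.0, 361.0, 7.0], [196.0, 361.0, 7.0], [197.0, 361.0, 7.0], [198.0, 361.0, 7.0], [199.0, 361.0, 7.0], [200.0, 361.0, 7.0], [201.0, 361.0, 7.0], [202.0, 361.5, 6.0]] [-6.61764706e-02  3.74220588e+02]
 proj bore [359.44402549 223.70582811] axis slope model -0.07861611992331294 off 0.16911764705895393 grad [np.float64(-0.40766508164788107), np.float64(-0.17625549818443886)]
shift xy [-1.79106784  3.18309599]
```

Both side cameras put the rod within about 1 mm of the bore's axis. I'll make a small correction and lower slowly.

Emit:
{"op": "play_rows", "data": {
  "series": [
    [[-0.05,0.05,-0.2,0,0,0,1],[0,0,-0.2,0,0,0,1],[0,0,-0.2,0,0,0,1],[0,0,-0.2,0,0,0,1],[0,0,-0.2,0,0,0,1],[0,0,-0.2,0,0,0,1],[0,0,-0.2,0,0,0,1],[0,0,-0.2,0,0,0,1],[0,0,-0.2,0,0,0,1],[0,0,-0.2,0,0,0,1],[0,0,-0.2,0,0,0,1]]
  ]
}}

```text
clock: 9.52
eef_pos: [513.6, -99.0, 214.2]
tool_rot: [3.142, -0.0, 1.518]
force: [-0.6, -0.8, -5.2]
width: 25.5
gripper_force: 61.5
```

Emit:
{"op": "play_rows", "data": {
  "series": [
    [[0,0,-0.2,0,0,0,1],[0,0,-0.2,0,0,0,1],[0,0,-0.2,0,0,0,1],[0,0,-0.2,0,0,0,1],[0,0,-0.2,0,0,0,1],[0,0,-0.2,0,0,0,1],[0,0,-0.2,0,0,0,1],[0,0,-0.2,0,0,0,1],[0,0,-0.2,0,0,0,1],[0,0,-0.2,0,0,0,1],[0,0,-0.2,0,0,0,1],[0,0,-0.2,0,0,0,1]]
  ]
}}

```text
clock: 11.02
eef_pos: [513.6, -99.0, 190.7]
tool_rot: [3.141, -0.0, 1.518]
force: [-0.9, -0.2, 2.5]
width: 25.6
gripper_force: 62.3
```

Run:
```python
from h import *
z=np.load("w2.npz");P=cloud(z["d"],z["K"],z["W"])
print(P[238:266:2,365:391:2,2].round(0))
```

```text
[[95. 95. 96. 95. 95. 96. 95. 96. 95. 96. 96. 96. 96.]
 [95. 95. 97. 95. 95. 94. 45. 93. 95. 95. 96. 95. 95.]
 [95. 95. 95. 43. 44. 45. 47. 53. 57. 61. 94. 96. 95.]
 [95. 94. 48. 49. 49. 52. 52. 56. 60. 65. 72. 94. 95.]
 [96. 56. 55. 54. 55. 55. 56. 58. 63. 68. 74. 81. 94.]
 [93. 61. 59. 58. 59. 59. 62. 64. 67. 70. 77. 82. 95.]
 [72. 67. 64. 64. 64. 64. 66. 67. 71. 75. 78. 83. 93.]
 [79. 74. 70. 70. 69. 69. 70. 72. 74. 78. 82. 87. 92.]
 [87. 79. 76. 75. 73. 74. 73. 77. 77. 82. 85. 89. 94.]
 [95. 85. 81. 79. 79. 79. 80. 80. 83. 85. 87. 92. 93.]
 [94. 92. 87. 83. 83. 82. 83. 84. 86. 87. 91. 94. 95.]
 [95. 95. 92. 90. 89. 89. 88. 89. 90. 92. 94. 93. 96.]
 [95. 96. 94. 94. 93. 91. 93. 91. 94. 94. 95. 94. 96.]
 [97. 95. 96. 94. 93. 95. 94. 94. 94. 94. 96. 95. 95.]]
```

Emit:
{"op": "play_rows", "data": {
  "series": [
    [[0,0,-0.2,0,0,0,1],[0,0,-0.2,0,0,0,1],[0,0,-0.2,0,0,0,1],[0,0,0,0,0,0,1]]
  ]
}}

```text
clock: 11.52
eef_pos: [513.6, -99.0, 184.1]
tool_rot: [3.141, 0.0, 1.518]
force: [-0.9, 0.2, -0.9]
width: 25.3
gripper_force: 61.8
```

The depth image shows the left bore reaching at least about 50 mm, so another 12 mm is safe.

Emit:
{"op": "play_rows", "data": {
  "series": [
    [[0,0,-0.2,0,0,0,1],[0,0,-0.2,0,0,0,1],[0,0,-0.2,0,0,0,1],[0,0,-0.2,0,0,0,1],[0,0,-0.2,0,0,0,1],[0,0,-0.2,0,0,0,1],[0,0,0,0,0,0,1]]
  ]
}}

```text
clock: 12.4
eef_pos: [513.6, -99.0, 172.0]
tool_rot: [3.141, -0.0, 1.518]
force: [0.4, 0.4, -0.3]
width: 25.4
gripper_force: 61.7
```

Emit:
{"op": "play_rows", "data": {
  "series": [
    [[0,0,-0.15,0,0,0,1],[0,0,0,0,0,0,1]]
  ]
}}

```text
clock: 12.65
eef_pos: [513.6, -99.0, 170.7]
tool_rot: [3.141, -0.0, 1.518]
force: [1.2, -0.2, -0.5]
width: 25.1
gripper_force: 61.8
```

Emit:
{"op": "play_rows", "data": {
  "series": [
    [[0,0,-0.15,0,0,0,1],[0,0,0,0,0,0,1]]
  ]
}}

```text
clock: 12.9
eef_pos: [513.7, -99.0, 169.3]
tool_rot: [3.141, -0.0, 1.518]
force: [0.2, 0.4, 0.7]
width: 25.4
gripper_force: 61.9
```

Emit:
{"op": "play_rows", "data": {
  "series": [
    [[0,0,-0.15,0,0,0,1],[0,0,0,0,0,0,1]]
  ]
}}

```text
clock: 13.15
eef_pos: [513.7, -99.0, 167.7]
tool_rot: [3.141, -0.0, 1.518]
force: [0.8, -0.2, 1.6]
width: 25.5
gripper_force: 62.0
```

Emit:
{"op": "play_rows", "data": {
  "series": [
    [[0,0,-0.15,0,0,0,1],[0,0,0,0,0,0,1]]
  ]
}}

```text
clock: 13.4
eef_pos: [513.7, -99.0, 166.2]
tool_rot: [3.141, 0.0, 1.518]
force: [0.9, 0.3, 0.9]
width: 25.4
gripper_force: 61.9
```

Emit:
{"op": "play_rows", "data": {
  "series": [
    [[0,0,-0.1,0,0,0,1],[0,0,-0.1,0,0,0,1],[0,0,0,0,0,0,1]]
  ]
}}

```text
clock: 13.78
eef_pos: [513.6, -99.0, 164.2]
tool_rot: [3.141, 0.0, 1.518]
force: [0.5, 0.3, 1.0]
width: 25.6
gripper_force: 61.9
```

Emit:
{"op": "play_rows", "data": {
  "series": [
    [[0,0,-0.1,0,0,0,1],[0,0,-0.1,0,0,0,1],[0,0,0,0,0,0,1]]
  ]
}}

```text
clock: 14.15
eef_pos: [513.7, -99.0, 162.2]
tool_rot: [3.141, -0.0, 1.518]
force: [2.3, 0.1, 1.6]
width: 25.3
gripper_force: 61.9
```

Emit:
{"op": "play_rows", "data": {
  "series": [
    [[0,0,-0.1,0,0,0,1],[0,0,-0.1,0,0,0,1],[0,0,0,0,0,0,1]]
  ]
}}

```text
clock: 14.52
eef_pos: [513.7, -99.0, 160.2]
tool_rot: [3.141, 0.0, 1.519]
force: [1.6, 0.0, 0.5]
width: 25.4
gripper_force: 61.9
```

The rod is 58 mm down without bottoming. The bores differ by at least 14 mm and none exceeds 70 mm, so the left one must be the deeper. I'll lift out and probe the right bore next, then finish in the left.

Emit:
{"op": "play_rows", "data": {
  "series": [
    [[0,0,0.5,0,0,0,1],[0,0,1,0,0,0,1],[0,0,1.5,0,0,0,1],[0,0,1.5,0,0,0,1],[0,0,1.5,0,0,0,1],[0,0,1.5,0,0,0,1],[-0.08,-1.5,0,0,0,0,1],[-0.1,-2,0,0,0,0,1],[-0.1,-2,0,0,0,0,1],[-0.1,-2,0,0,0,0,1],[-0.08,-1.49,0,0,0,0,1],[0,0,0,0,0,0,1],[0,0,-0.5,0,0,0,1],[0,0,-0.2,0,0,0,1],[0,0,-0.2,0,0,0,1],[0,0,-0.2,0,0,0,1],[0,0,-0.2,0,0,0,1],[0,0,-0.2,0,0,0,1],[0,0,-0.2,0,0,0,1],[0,0,0,0,0,0,1]]
  ]
}}

```text
clock: 17.02
eef_pos: [508.8, -188.9, 218.1]
tool_rot: [-3.141, -0.0, 1.518]
force: [-0.1, 0.7, -4.4]
width: 25.2
gripper_force: 61.4
```

Tip at about 94.5 now, right at the face. I'll go a little further and check the force.

Emit:
{"op": "play_rows", "data": {
  "series": [
    [[0,0,-0.2,0,0,0,1],[0,0,-0.2,0,0,0,1],[0,0,-0.2,0,0,0,1],[0,0,0,0,0,0,1]]
  ]
}}

```text
clock: 17.52
eef_pos: [508.8, -188.8, 212.1]
tool_rot: [-3.141, -0.0, 1.518]
force: [0.0, -0.4, -3.8]
width: 25.7
gripper_force: 61.4
```

Emit:
{"op": "play_rows", "data": {
  "series": [
    [[0,0,-0.2,0,0,0,1],[0,0,-0.2,0,0,0,1],[0,0,-0.2,0,0,0,1],[0,0,-0.2,0,0,0,1],[0,0,-0.2,0,0,0,1],[0,0,-0.2,0,0,0,1],[0,0,-0.2,0,0,0,1],[0,0,-0.2,0,0,0,1],[0,0,-0.2,0,0,0,1],[0,0,-0.2,0,0,0,1],[0,0,-0.2,0,0,0,1],[0,0,-0.2,0,0,0,1],[0,0,-0.2,0,0,0,1],[0,0,-0.2,0,0,0,1],[0,0,0,0,0,0,1]]
  ]
}}

```text
clock: 19.4
eef_pos: [508.8, -188.8, 184.1]
tool_rot: [-3.141, -0.0, 1.518]
force: [-0.4, 0.5, -3.1]
width: 25.2
gripper_force: 61.4
```

Emit:
{"op": "play_rows", "data": {
  "series": [
    [[0,0,-0.1,0,0,0,1],[0,0,-0.1,0,0,0,1],[0,0,0,0,0,0,1]]
  ]
}}

```text
clock: 19.77
eef_pos: [508.9, -188.9, 182.3]
tool_rot: [-3.141, -0.0, 1.518]
force: [0.1, 0.1, -4.0]
width: 25.4
gripper_force: 61.4
```

Emit:
{"op": "play_rows", "data": {
  "series": [
    [[0,0,-0.1,0,0,0,1],[0,0,-0.1,0,0,0,1],[0,0,0,0,0,0,1]]
  ]
}}

```text
clock: 20.15
eef_pos: [508.8, -188.8, 180.2]
tool_rot: [-3.141, -0.0, 1.518]
force: [1.5, -0.1, -3.9]
width: 25.2
gripper_force: 61.4
```

Emit:
{"op": "play_rows", "data": {
  "series": [
    [[0,0,-0.1,0,0,0,1],[0,0,-0.1,0,0,0,1],[0,0,0,0,0,0,1]]
  ]
}}

```text
clock: 20.52
eef_pos: [508.8, -188.8, 178.2]
tool_rot: [-3.141, -0.0, 1.518]
force: [0.5, -0.4, -4.2]
width: 25.6
gripper_force: 61.4
```

Emit:
{"op": "play_rows", "data": {
  "series": [
    [[0,0,-0.1,0,0,0,1],[0,0,-0.1,0,0,0,1],[0,0,0,0,0,0,1]]
  ]
}}

```text
clock: 20.9
eef_pos: [508.8, -188.8, 176.2]
tool_rot: [-3.141, -0.0, 1.518]
force: [1.3, -0.3, -4.2]
width: 25.3
gripper_force: 61.4
```

Emit:
{"op": "play_rows", "data": {
  "series": [
    [[0,0,-0.1,0,0,0,1],[0,0,-0.1,0,0,0,1],[0,0,0,0,0,0,1]]
  ]
}}

```text
clock: 21.28
eef_pos: [509.0, -188.9, 174.7]
tool_rot: [3.141, 0.0, 1.518]
force: [-0.2, -1.3, 1.7]
width: 25.2
gripper_force: 61.8
```

Emit:
{"op": "play_rows", "data": {
  "series": [
    [[0,0,-0.1,0,0,0,1],[0,0,0,0,0,0,1],[0,0,0,0,0,0,1]]
  ]
}}

```text
clock: 21.65
eef_pos: [509.1, -189.0, 174.6]
tool_rot: [3.141, 0.0, 1.518]
force: [-2.3, 1.4, 9.6]
width: 25.3
gripper_force: 63.1
```

The right bore bottoms at about 44 mm: the force has risen roughly 13 N and z has stopped. Now back to the left bore.

Emit:
{"op": "play_rows", "data": {
  "series": [
    [[0,0,0.5,0,0,0,1],[0,0,1.2,0,0,0,1],[0,0,1.5,0,0,0,1],[0,0,1.5,0,0,0,1],[0,0,1.5,0,0,0,1],[0.08,1.5,0,0,0,0,1],[0.1,2,0,0,0,0,1],[0.1,2,0,0,0,0,1],[0.1,2,0,0,0,0,1],[0.08,1.49,0,0,0,0,1],[0,0,0,0,0,0,1],[0,0,-0.5,0,0,0,1],[0,0,-0.2,0,0,0,1],[0,0,-0.2,0,0,0,1],[0,0,-0.2,0,0,0,1],[0,0,-0.2,0,0,0,1],[0,0,-0.2,0,0,0,1],[0,0,-0.2,0,0,0,1],[0,0,-0.2,0,0,0,1],[0,0,-0.2,0,0,0,1]]
  ]
}}

```text
clock: 24.15
eef_pos: [513.5, -99.0, 214.2]
tool_rot: [3.142, -0.0, 1.518]
force: [0.4, 0.4, -3.5]
width: 25.5
gripper_force: 61.4
```

Emit:
{"op": "play_rows", "data": {
  "series": [
    [[0,0,-0.2,0,0,0,1],[0,0,-0.2,0,0,0,1],[0,0,-0.2,0,0,0,1],[0,0,-0.2,0,0,0,1],[0,0,-0.2,0,0,0,1],[0,0,-0.2,0,0,0,1],[0,0,-0.2,0,0,0,1],[0,0,-0.2,0,0,0,1],[0,0,-0.2,0,0,0,1],[0,0,-0.2,0,0,0,1],[0,0,-0.2,0,0,0,1],[0,0,-0.2,0,0,0,1],[0,0,-0.2,0,0,0,1],[0,0,-0.2,0,0,0,1],[0,0,-0.2,0,0,0,1]]
  ]
}}

```text
clock: 26.02
eef_pos: [513.5, -99.0, 184.2]
tool_rot: [3.142, -0.0, 1.518]
force: [-0.0, -0.1, -3.7]
width: 25.0
gripper_force: 61.4
```

Emit:
{"op": "play_rows", "data": {
  "series": [
    [[0,0,-0.2,0,0,0,1],[0,0,-0.2,0,0,0,1],[0,0,-0.2,0,0,0,1],[0,0,-0.2,0,0,0,1],[0,0,-0.2,0,0,0,1],[0,0,-0.2,0,0,0,1],[0,0,-0.2,0,0,0,1],[0,0,-0.2,0,0,0,1],[0,0,-0.2,0,0,0,1],[0,0,-0.2,0,0,0,1],[0,0,-0.2,0,0,0,1],[0,0,-0.2,0,0,0,1],[0,0,0,0,0,0,1]]
  ]
}}

```text
clock: 27.65
eef_pos: [513.5, -99.0, 160.2]
tool_rot: [-3.141, -0.0, 1.518]
force: [-0.6, 0.8, -3.7]
width: 25.5
gripper_force: 61.4
```

Stiffness is about 10 N/mm, so 2 mm increments are safe.

Emit:
{"op": "play_rows", "data": {
  "series": [
    [[0,0,-0.1,0,0,0,1],[0,0,-0.1,0,0,0,1],[0,0,0,0,0,0,1]]
  ]
}}

```text
clock: 28.02
eef_pos: [513.6, -99.0, 158.6]
tool_rot: [3.141, -0.0, 1.518]
force: [-1.0, -0.2, 3.0]
width: 25.3
gripper_force: 62.3
```

Emit:
{"op": "play_rows", "data": {
  "series": [
    [[0,0,-0.1,0,0,0,1],[0,0,0,0,0,0,1],[0,0,0,0,0,0,1]]
  ]
}}

```text
clock: 28.4
eef_pos: [513.6, -99.0, 157.4]
tool_rot: [3.141, 0.0, 1.518]
force: [-0.9, 0.8, 2.6]
width: 25.2
gripper_force: 62.3
```

Still sliding, only the bar's friction.

Emit:
{"op": "play_rows", "data": {
  "series": [
    [[0,0,-0.1,0,0,0,1],[0,0,-0.1,0,0,0,1],[0,0,0,0,0,0,1]]
  ]
}}

```text
clock: 28.78
eef_pos: [513.6, -99.0, 155.2]
tool_rot: [3.141, -0.0, 1.518]
force: [0.1, -0.5, 1.3]
width: 25.5
gripper_force: 62.0
```

Emit:
{"op": "play_rows", "data": {
  "series": [
    [[0,0,-0.1,0,0,0,1],[0,0,-0.1,0,0,0,1],[0,0,0,0,0,0,1]]
  ]
}}

```text
clock: 29.15
eef_pos: [513.7, -99.0, 153.8]
tool_rot: [3.141, -0.0, 1.518]
force: [-1.7, -0.1, 6.1]
width: 25.7
gripper_force: 62.9
```

Emit:
{"op": "play_rows", "data": {
  "series": [
    [[0,0,-0.1,0,0,0,1],[0,0,0,0,0,0,1],[0,0,0,0,0,0,1]]
  ]
}}

```text
clock: 29.52
eef_pos: [513.8, -99.0, 153.7]
tool_rot: [3.141, -0.0, 1.518]
force: [-2.7, 0.5, 14.7]
width: 25.6
gripper_force: 64.0
```

The left bore bottoms at about 65 mm, with z stopped and the force at 15 N. Next I'll relax the push, release and retreat.

Emit:
{"op": "play_rows", "data": {
  "series": [
    [[0,0,0.1,0,0,0,1],[0,0,0,0,0,0,1],[0,0,0,0,0,0,0.7],[0,0,0,0,0,0,0.5],[0,0,0,0,0,0,0.3],[0,0,0,0,0,0,0],[0,0,0,0,0,0,0],[0,0,0,0,0,0,0],[0,0,0,0,0,0,0],[0,0,0.5,0,0,0,0],[0,0,1.5,0,0,0,0],[0,0,2.5,0,0,0,0],[0,0,3,0,0,0,0],[0,0,3,0,0,0,0],[0,0,3,0,0,0,0],[0,0,2,0,0,0,0],[0,0,0,0,0,0,0],[0,0,0,0,0,0,0]]
  ]
}}

```text
clock: 31.78
eef_pos: [513.0, -98.9, 308.0]
tool_rot: [-3.141, -0.0, 1.518]
force: [-0.0, -0.6, -0.3]
width: 85.5
gripper_force: 0.0
```

Run:
```python
from h import *
o=[]
for n,(u,v) in {"side":(358,200),"scene":(265,215)}.items():
    im,d,K,W=cam(n);P=cloud(d,K,W)
    h=cv2.cvtColor(im,cv2.COLOR_RGB2HSV)
    m=((h[...,0]<6)|(h[...,0]>174))&(h[...,1]>190)&(h[...,2]>80)&(abs(P[...,0]-514)<60)&(abs(P[...,1]+100)<60)
    Q=P[m];print(n,len(Q),len(Q) and (Q.min(0).round(),Q.max(0).round()))
    o.append(cv2.resize(im[v-60:v+60,u-50:u+50],None,fx=4,fy=4,interpolation=cv2.INTER_CUBIC))
save(np.hstack(o),"f.png")
```

```text
side 289 (array([ 498., -111.,  150.]), array([525., -81., 196.]))
scene 161 (array([ 501., -111.,  150.]), array([531., -86., 198.]))
```

View pics/f.png

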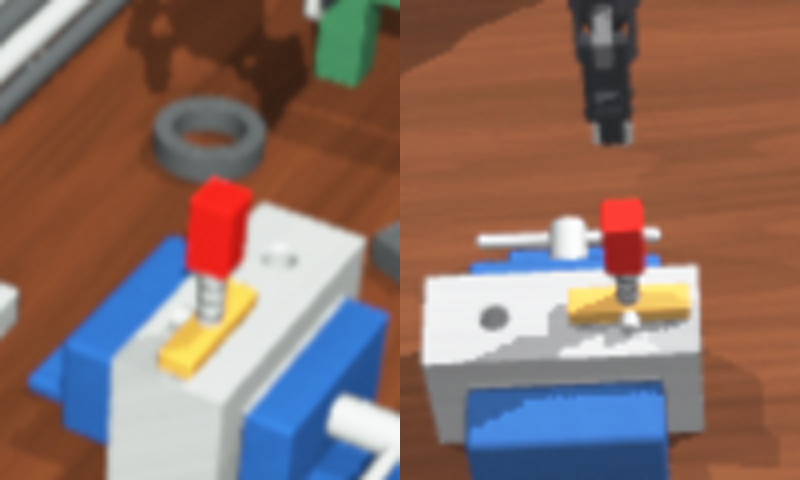

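The gauge stands upright in the left bore with its bar flat on the face. Its top is at about 196 mm, where a rod bottomed at 65 mm depth should be.

```bash
python3 -c "
from cell import workorder;print(workorder.finish_job())"
```

```text
the job is handed in; nothing more can be done
None
```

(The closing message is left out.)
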